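# Feel the lip of the tilting bin for burrs

## Task

Check the front lip of the tilting bin for burrs: run the fingertips along the top of the lip, following its dip, from the end where the triangle maillon lies to the end where the pulley lies, in light contact over its whole length. Touch it so gently that the bin never tips more than about ten degrees, then take the hand away and let it swing level. Grip nothing, and leave the loose hardware lying where it is.

Things in the scene. Friction and masses are not known exactly. Their poses are not given: they have to be found in the camera images.
- frame: fixed dark steel frame of the bin, base plate 200 x 320 x 6 mm with an upright at each end (114 mm high). Origin: centre of the plate's underside, on the shelf; x points from the bin's front (lip side, nearer the robot) to its back, y along the lip, z up. The trunnion axis runs along y, 95 mm above the origin.
- bin: open galvanized bin, 160 deep (x), 250 wide (y), 120 mm high, hung on a trunnion axis along y. Origin: middle of that axis, 95 mm above the shelf; axes as the frame's when level. Rests level on a stop; a push down on its front lip tips it forward (at most 0.35 rad). Counterweight like a soft spring: 1.2 N on the lip starts it moving, then the lip yields 4.5 mm per N; let go, it swings back level.
- maillon: loose triangular steel quick link lying flat, about 88 x 84 x 12 mm, origin at its middle, underside. It lies outside one end of the bin.
- pulley: loose orange aluminium rescue pulley lying flat, round, 68 mm across with an ear (89 mm long in all), 25 mm high, origin under its axle. It lies outside the other end of the bin.
- brake_bar: loose red aluminium brake bar lying on the shelf behind the bin, 110 x 24 x 16 mm, origin at the centre of its underside, x along it.
- caliper_case: open black plastic case with a chrome caliper in it, in front of the bin, 250 x 95 x 28 mm, origin at the centre of its underside, x along it.
- lip_0 (a point): point on the crest of the lip, 110.0 mm from the lip's middle towards -y of the frame, 16.0 mm above the level middle; axes as the bin's
- lip_1 (a point): point on the crest of the lip, 82.5 mm from the lip's middle towards -y of the frame, 13.2 mm above the level middle; axes as the bin's
- lip_2 (a point): point on the crest of the lip, 55.0 mm from the lip's middle towards -y of the frame, 4.0 mm above the level middle; axes as the bin's
- lip_3 (a point): point on the crest of the lip, 27.5 mm from the lip's middle towards -y of the frame, 0.0 mm above the level middle; axes as the bin's
- lip_4 (a point): middle of the lip's crest. The lip is a rolled round bead, 14 mm thick, along the bin's front top edge, 90 mm in front (-x) of the trunnion axis, 250 mm long (y). Its crest dips: level middle 74 mm long, 129 mm above the shelf; on each side a rounded slope 16 mm high from 37 to 97 mm off the middle; then a level end 28 mm long, 145 mm above the shelf. Axes as the bin's.
- lip_5 (a point): point on the crest of the lip, 27.5 mm from the lip's middle towards +y of the frame, 0.0 mm above the level middle; axes as the bin's
- lip_6 (a point): point on the crest of the lip, 55.0 mm from the lip's middle towards +y of the frame, 4.0 mm above the level middle; axes as the bin's
- lip_7 (a point): point on the crest of the lip, 82.5 mm from the lip's middle towards +y of the frame, 13.2 mm above the level middle; axes as the bin's
- lip_8 (a point): point on the crest of the lip, 110.0 mm from the lip's middle towards +y of the frame, 16.0 mm above the level middle; axes as the bin's
Not all that is in view belongs to the job. There is more than one size of the maillon; the job needs the middle-sized.

How it is judged:
On the way, in this order (a step that is already met when the one before it is completed fails the run):
1. the fingertips touch the top of the lip on the end beside the maillon (contact force between the fingers and bin above 0.15 N and ((y of maillon in the frame of frame above 0 m and (y of the grasp point in the frame of lip_8 between -0.012 and 0.03 m and z of the grasp point in the frame of lip_8 above 0.004 m and x of the grasp point in the frame of lip_8 between -0.03 and 0.03 m)) or (not (y of maillon in the frame of frame above 0 m) and (y of the grasp point in the frame of lip_0 between -0.03 and 0.012 m and z of the grasp point in the frame of lip_0 above 0.004 m and x of the grasp point in the frame of lip_0 between -0.03 and 0.03 m)))), for 0.1 s.
2. the fingertips touch the top of the lip at mark 2 of 9 along it (contact force between the fingers and bin above 0.15 N and ((y of maillon in the frame of frame above 0 m and (y of the grasp point in the frame of lip_7 between -0.012 and 0.012 m and z of the grasp point in the frame of lip_7 above 0.004 m and x of the grasp point in the frame of lip_7 between -0.03 and 0.03 m)) or (not (y of maillon in the frame of frame above 0 m) and (y of the grasp point in the frame of lip_1 between -0.012 and 0.012 m and z of the grasp point in the frame of lip_1 above 0.004 m and x of the grasp point in the frame of lip_1 between -0.03 and 0.03 m)))), for 0.1 s.
3. the fingertips touch the top of the lip at mark 3 of 9 along it (contact force between the fingers and bin above 0.15 N and ((y of maillon in the frame of frame above 0 m and (y of the grasp point in the frame of lip_6 between -0.012 and 0.012 m and z of the grasp point in the frame of lip_6 above 0.004 m and x of the grasp point in the frame of lip_6 between -0.03 and 0.03 m)) or (not (y of maillon in the frame of frame above 0 m) and (y of the grasp point in the frame of lip_2 between -0.012 and 0.012 m and z of the grasp point in the frame of lip_2 above 0.004 m and x of the grasp point in the frame of lip_2 between -0.03 and 0.03 m)))), for 0.1 s.
4. the fingertips touch the top of the lip at mark 4 of 9 along it (contact force between the fingers and bin above 0.15 N and ((y of maillon in the frame of frame above 0 m and (y of the grasp point in the frame of lip_5 between -0.012 and 0.012 m and z of the grasp point in the frame of lip_5 above 0.004 m and x of the grasp point in the frame of lip_5 between -0.03 and 0.03 m)) or (not (y of maillon in the frame of frame above 0 m) and (y of the grasp point in the frame of lip_3 between -0.012 and 0.012 m and z of the grasp point in the frame of lip_3 above 0.004 m and x of the grasp point in the frame of lip_3 between -0.03 and 0.03 m)))), for 0.1 s.
5. the fingertips touch the top of the lip at mark 5 of 9 along it (contact force between the fingers and bin above 0.15 N and ((y of maillon in the frame of frame above 0 m and (y of the grasp point in the frame of lip_4 between -0.012 and 0.012 m and z of the grasp point in the frame of lip_4 above 0.004 m and x of the grasp point in the frame of lip_4 between -0.03 and 0.03 m)) or (not (y of maillon in the frame of frame above 0 m) and (y of the grasp point in the frame of lip_4 between -0.012 and 0.012 m and z of the grasp point in the frame of lip_4 above 0.004 m and x of the grasp point in the frame of lip_4 between -0.03 and 0.03 m)))), for 0.1 s.
6. the fingertips touch the top of the lip at mark 6 of 9 along it (contact force between the fingers and bin above 0.15 N and ((y of maillon in the frame of frame above 0 m and (y of the grasp point in the frame of lip_3 between -0.012 and 0.012 m and z of the grasp point in the frame of lip_3 above 0.004 m and x of the grasp point in the frame of lip_3 between -0.03 and 0.03 m)) or (not (y of maillon in the frame of frame above 0 m) and (y of the grasp point in the frame of lip_5 between -0.012 and 0.012 m and z of the grasp point in the frame of lip_5 above 0.004 m and x of the grasp point in the frame of lip_5 between -0.03 and 0.03 m)))), for 0.1 s.
7. the fingertips touch the top of the lip at mark 7 of 9 along it (contact force between the fingers and bin above 0.15 N and ((y of maillon in the frame of frame above 0 m and (y of the grasp point in the frame of lip_2 between -0.012 and 0.012 m and z of the grasp point in the frame of lip_2 above 0.004 m and x of the grasp point in the frame of lip_2 between -0.03 and 0.03 m)) or (not (y of maillon in the frame of frame above 0 m) and (y of the grasp point in the frame of lip_6 between -0.012 and 0.012 m and z of the grasp point in the frame of lip_6 above 0.004 m and x of the grasp point in the frame of lip_6 between -0.03 and 0.03 m)))), for 0.1 s.
8. the fingertips touch the top of the lip at mark 8 of 9 along it (contact force between the fingers and bin above 0.15 N and ((y of maillon in the frame of frame above 0 m and (y of the grasp point in the frame of lip_1 between -0.012 and 0.012 m and z of the grasp point in the frame of lip_1 above 0.004 m and x of the grasp point in the frame of lip_1 between -0.03 and 0.03 m)) or (not (y of maillon in the frame of frame above 0 m) and (y of the grasp point in the frame of lip_7 between -0.012 and 0.012 m and z of the grasp point in the frame of lip_7 above 0.004 m and x of the grasp point in the frame of lip_7 between -0.03 and 0.03 m)))), for 0.1 s.
9. the fingertips touch the top of the lip on the end beside the pulley (contact force between the fingers and bin above 0.15 N and ((y of maillon in the frame of frame above 0 m and (y of the grasp point in the frame of lip_0 between -0.03 and 0.012 m and z of the grasp point in the frame of lip_0 above 0.004 m and x of the grasp point in the frame of lip_0 between -0.03 and 0.03 m)) or (not (y of maillon in the frame of frame above 0 m) and (y of the grasp point in the frame of lip_8 between -0.012 and 0.03 m and z of the grasp point in the frame of lip_8 above 0.004 m and x of the grasp point in the frame of lip_8 between -0.03 and 0.03 m)))), for 0.1 s.
At the end, for the whole second after the job is handed in: the bin is at rest and level (tilt under 0.03 rad) and each loose thing is within 20 mm of where it lay (angle between bin's own z axis and vertical below 0.03 rad and angular speed of bin below 0.05 rad/s and distance of each of maillon, pulley, brake_bar, caliper_case from where it was at the start of the episode below 0.02 m); the robot touches nothing.
It fails at once if the bin is tipped by more than 0.22 rad (about 12 degrees) (angle between bin's own z axis and vertical above 0.22 rad).
It fails at once if the fingers press on the bin or its frame with more than 15 N (contact force between the fingers and frame above 15 N).
It fails at once if the lip is gripped between the fingers, or pushed on its faces, instead of touched on top with the tips (contact force between the fingers and bin above 0.5 N and ((y of the grasp point in the frame of lip_0 between -0.0137 and 0.0137 m and z of the grasp point in the frame of lip_0 below 0 m) or (y of the grasp point in the frame of lip_1 between -0.0137 and 0.0137 m and z of the grasp point in the frame of lip_1 below 0 m) or (y of the grasp point in the frame of lip_2 between -0.0137 and 0.0137 m and z of the grasp point in the frame of lip_2 below 0 m) or (y of the grasp point in the frame of lip_3 between -0.0137 and 0.0137 m and z of the grasp point in the frame of lip_3 below 0 m) or (y of the grasp point in the frame of lip_4 between -0.0137 and 0.0137 m and z of the grasp point in the frame of lip_4 below 0 m) or (y of the grasp point in the frame of lip_5 between -0.0137 and 0.0137 m and z of the grasp point in the frame of lip_5 below 0 m) or (y of the grasp point in the frame of lip_6 between -0.0137 and 0.0137 m and z of the grasp point in the frame of lip_6 below 0 m) or (y of the grasp point in the frame of lip_7 between -0.0137 and 0.0137 m and z of the grasp point in the frame of lip_7 below 0 m) or (y of the grasp point in the frame of lip_8 between -0.0137 and 0.0137 m and z of the grasp point in the frame of lip_8 below 0 m))).
It fails at once if a loose thing (maillon, pulley, brake bar, caliper case) is lifted, carried or moved by more than 20 mm (distance of any of maillon, pulley, brake_bar, caliper_case from where it was at the start of the episode above 0.02 m).
It also fails if it takes over 48 s, if anything falls off the work surface, if the arm or the gripper's body presses on something with over 40 N, if the wrist force passes 120 N, or if a joint passes its speed limit or range.

## Robot

A 7-joint arm with a two-finger parallel gripper is mounted at the origin on the work surface. World frame = base frame: x ahead of the robot, y to its left, z up, the work surface at z = 0. Lengths are in m, angles in rad, forces in N, time in s.
With the tool pointing down it reaches from about 0.425 to 0.925 m from the base axis. Payload 6.8 kg.
Tool frame: the origin (TCP) lies at the very end of the fingers, on their centre line; the grasp point (between the pads) lies 19 mm behind it (bot.grasp_offset is the distance from the TCP to the grasp point, in m); z points along the fingers, y is the direction in which the jaws open and shut (so a half turn about z gives the same grasp; the last joint's range is limited). The gripper opens to 85 mm and grips with 20 to 120 N. Pads are 22 mm wide; open, the fingers measure 114 mm over their backs; the gripper's body (76 mm by 85 mm) begins 54 mm behind the grasp point. The pads swing forward as they close: fully open they stand 13 mm farther back than shut.
Start: joints at [-1.403, 0.477, 0.022, 1.555, -0.011, 1.109, -0.083], TCP at [0.184, 0.65, 0.231] pointing down, gripper open.
Joint ranges: [-2.96, 2.96], [-0.34, 2.1], [-1.41, 1.46], [0.24, 2.44], [-1.37, 4.51], [0.17, 1.92], [-2.96, 2.96]. Speed limits (rad/s): [2.39, 2.39, 3.14, 3.14, 3.14, 3.14, 3.14].

## Interface

Orientations are given as a unit quaternion [w, x, y, z].
In Python, from station import monitor, cams, bot, finder gives the robot as it stands.
- The arm moves only by the tool jog_arm, never from a script. Its argument "plan" is a list of rows, each an object of numbers: "x", "y", "z": the shift along the tool's x, y, z as a fraction of full scale; "wx", "wy", "wz": the turn, a rotation vector about the tool's x, y, z as a fraction of full scale. A call has 1 to 12 rows; each row is the pose to reach, as a shift and turn from the pose measured when the call began, along the tool's axes at that moment, turning the shorter way round; what a row does not reach only later rows make up. Full scale, the value 1, is 20 cm for a shift and 180 degrees for a turn. A row lasts 1/12 s, in which the tool goes at most 41.7 mm and 7.16 degrees, less where a joint would pass 70% of its speed; a pose out of reach is approached as far as the arm can. A call with a number of a shift or a turn outside -1 to 1 is refused whole. A call with a gripper value outside its range is refused whole. "hand" is the opening, from -1 (shut) to 1 (fully open), set as the call begins (left out, the last holds). The fingers move at their own pace and stop on an object; "grip_force" is the grip in N (left out, the last holds). Time passes only in rows, so rows that repeat a pose let the fingers close. It gives the time, the measured TCP pose, the force and the opening at its end, in the units of the state.
- monitor.get_obs(): the state, without advancing time (a new reading comes with each control period).
- cams.read_camera(name): name is "side" or "top" or "wrist"; returns the picture (400x640x3 uint8, red, green, blue); there is no depth.
- cams.get_calibration(name): a dict with "fx", "fy", "cx", "cy" (pixels), "extrinsics" (4x4, takes a point from world to camera coordinates). Camera axes: x right, y down, z forward; pixel columns grow to the right and rows downward; lengths in m; the calibration is good to about 2 mm. A picture is of the moment at which its call begins: read the wrist's pose just before it. get_calibration takes no time and is no camera call; for the wrist camera it gives the pose at the moment of the call.
- bot.hand_in(): hands the job in, once; it reports no verdict.
Trained networks look in the newest picture that a camera, given by its name, has taken for a name from the list of things; names that differ only in an ending like _2 or _b are one class to them, and where a whole thing is asked for, a point or a joint stands for the part that bears it (a point fixed in the world has none). Each returns a list of dicts, best first, with "confidence" (0 to 1); they miss things now and then, are a little off and sometimes report something else, mostly with a low value. They report only what shows in the picture. A call takes as long as a camera call. They do not tell look-alikes from the thing itself.
- finder.find_in(camera, target): "bbox" ([left, top, width, height] in pixels, round what is visible of it).
- finder.place_of(camera, target): "location" ([column, row] in pixels: a listed point, or the origin of a listed thing).
The state is a dict: "t": time; "q": joint angles; "joint_vel": joint speeds; "joint_torque": joint torques, N m; "eef_pos": TCP position; "tool_rot": TCP orientation; "contact_force": force on the tool from outside, world axes, zero at the start; "torque": the same for the moment, N m; "gripper_width": opening from 0.0 (shut) to 1.0 (fully open).
Only numpy, scipy, OpenCV 4.12 (cv2) and the standard library are available. Lean on these libraries where they do the work, as an engineer would, in place of code of your own. Each camera call takes 0.05 s, during which the arm holds its last target. There are 200 camera calls.

## Working session

There is one attempt and no reset: what is moved stays moved. The work goes in short steps, Python scripts to look and compute and a tool call to move; the robot and the scene stay as the last step left them, time stands still between calls to the robot, and variables do not carry over. Pictures are saved under pics/ and viewed, about 8 in all and at most 12, crops included, and the job is handed in when it is done.

Besides the shell and the picture viewer there is one more tool, called after "Call:" in YAML: its name, and indented under it one key for each argument. jog_arm: Moves the arm, as the interface text tells. Shift numbers are shares of 20 cm and turn numbers shares of 180 degrees, none past 1 either way. Its arguments: {"type":"object","properties":{"plan":{"type":"array","items":{"type":"object","properties":{"x":{"type":"number","minimum":-1,"maximum":1},"y":{"type":"number","minimum":-1,"maximum":1},"z":{"type":"number","minimum":-1,"maximum":1},"wx":{"type":"number","minimum":-1,"maximum":1},"wy":{"type":"number","minimum":-1,"maximum":1},"wz":{"type":"number","minimum":-1,"maximum":1}}}},"hand":{"type":"number"},"grip_force":{"type":"number"}},"required":["plan"]}

```bash
mkdir -p pics; cat > h.py <<'E'
import numpy as np,cv2
from station import monitor,cams,bot,finder
def look(c):
    im=cams.read_camera(c); return im,cams.get_calibration(c)
def ray(K,p):
    E=np.array(K["extrinsics"]);R,t=E[:3,:3],E[:3,3]
    d=R.T@np.array([(p[0]-K["cx"])/K["fx"],(p[1]-K["cy"])/K["fy"],1]);return -R.T@t,d
def atz(K,p,z):
    o,d=ray(K,p);return o+d*(z-o[2])/d[2]
def proj(K,P):
    E=np.array(K["extrinsics"]);c=(E[:3,:3]@np.atleast_2d(P).T).T+E[:3,3]
    return np.c_[c[:,0]/c[:,2]*K["fx"]+K["cx"],c[:,1]/c[:,2]*K["fy"]+K["cy"]]
E
python3 - <<'E'
from h import *
np.set_printoptions(precision=3,suppress=True)
H=dict(frame=0,maillon=0,pulley=0,brake_bar=0,caliper_case=0,lip_0=.145,lip_4=.129,lip_8=.145,bin=.095)
ims=[]
for c in("top","side"):
    im,K=look(c);ims.append(im[:,:,::-1])
    for n,z in H.items():
        for r in finder.place_of(c,n)[:3]:
            print(c,n,round(r["confidence"],2),np.round(r["location"],1),atz(K,r["location"],z))
    print(ray(K,[320,200]))
cv2.imwrite("pics/a.png",ims[0]);cv2.imwrite("pics/b.png",ims[1])
o=monitor.get_obs();print(o)
E
```

```text
top frame 0.7 [302.2 200.8] [0.63  0.042 0.   ]
top frame 0.43 [223.4 244.2] [0.519 0.255 0.   ]
top frame 0.29 [327.4 275.1] [ 0.431 -0.021  0.   ]
top maillon 0.75 [450.  248.3] [ 0.495 -0.348  0.   ]
top maillon 0.74 [396.6 192.9] [ 0.646 -0.212  0.   ]
top maillon 0.56 [404.4 150.4] [ 0.761 -0.237  0.   ]
top pulley 0.98 [222.9 246.7] [0.512 0.257 0.   ]
top brake_bar 0.74 [391.5 190.6] [ 0.652 -0.199  0.   ]
top brake_bar 0.7 [285.  151.2] [ 0.767  0.086 -0.   ]
top caliper_case 0.71 [325.5 275.1] [ 0.431 -0.016  0.   ]
top lip_0 0.9 [321.4 229.2] [ 0.552 -0.009  0.145]
top lip_0 0.9 [310.2 234.5] [0.54  0.018 0.145]
top lip_0 0.85 [353.7 216.9] [ 0.579 -0.085  0.145]
top lip_4 0.9 [321.4 229.2] [ 0.552 -0.009  0.129]
top lip_4 0.9 [310.2 234.5] [0.54  0.018 0.129]
top lip_4 0.85 [353.7 216.9] [ 0.58  -0.086  0.129]
top lip_8 0.9 [321.4 229.2] [ 0.552 -0.009  0.145]
top lip_8 0.9 [310.2 234.5] [0.54  0.018 0.145]
top lip_8 0.85 [353.7 216.9] [ 0.579 -0.085  0.145]
top bin 0.64 [299.1 197.8] [0.631 0.045 0.095]
(array([ 0.545, -0.016,  1.143]), array([ 0.076,  0.009, -0.997]))
si
[... 770 characters left out ...]
9 -0.046  0.145]
side lip_8 0.92 [284. 203.] [ 0.547 -0.023  0.145]
side bin 0.73 [313.8 198.9] [0.623 0.041 0.095]
side bin 0.45 [362.2 209.7] [ 0.73  -0.018  0.095]
(array([ 0.522, -0.658,  0.673]), array([ 0.127,  0.761, -0.636]))
{'t': 1.0, 'q': array([-1.403,  0.477,  0.022,  1.555, -0.011,  1.109, -0.083]), 'joint_vel': array([ 0.   ,  0.002,  0.001, -0.001,  0.001, -0.002, -0.001]), 'joint_torque': array([  0.   , -59.634,   1.606, -28.155,   0.012,   0.002,  -0.   ]), 'eef_pos': array([0.184, 0.65 , 0.231]), 'tool_rot': array([0.   , 0.137, 0.991, 0.   ]), 'contact_force': array([-0.777,  1.268,  0.053]), 'torque': array([-0.026, -0.03 , -0.008]), 'gripper_width': 0.9950623495576755}
```

View pics/a.png

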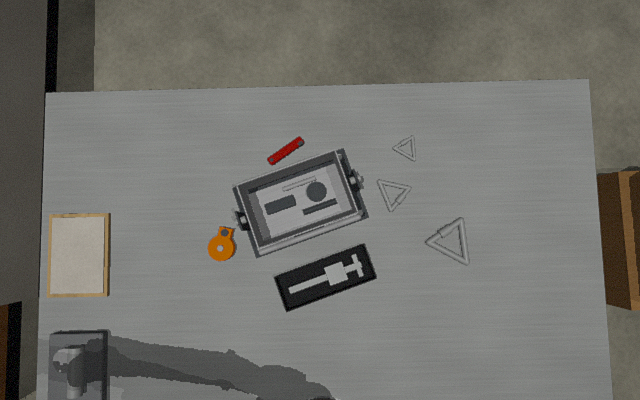

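View pics/b.png

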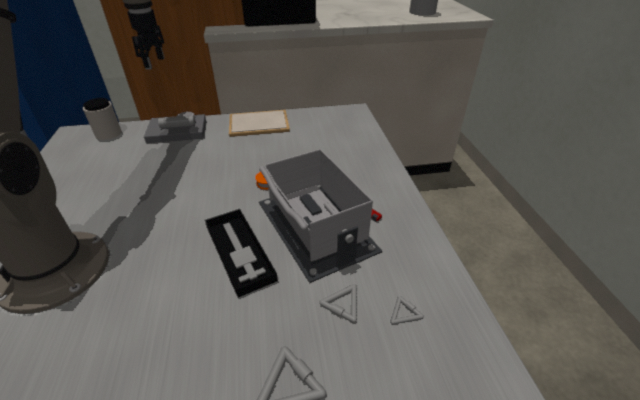

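The top view shows the middle-sized maillon at (393,194), on the frame's -y side, with look-alikes at (405,149) and (450,243). The pulley is at (222,247) on the +y side, and the lip runs (367,215)→(257,255), about 20° yaw. The side view agrees. So the stroke goes from lip_0 to lip_8.

```bash
cat >> h.py <<'E'
from scipy.spatial.transform import Rotation as Ro
def rel(P,az):
    """row values to bring TCP to P with tool y at azimuth az (deg), tool z down"""
    o=monitor.get_obs();q=o["tool_rot"];R0=Ro.from_quat([q[1],q[2],q[3],q[0]])
    a=np.radians(az);y=np.array([np.cos(a),np.sin(a),0]);z=np.array([0,0,-1.]);
    Rt=Ro.from_matrix(np.c_[np.cross(y,z),y,z])
    d=R0.inv().apply(np.array(P)-o["eef_pos"])/.2; w=(R0.inv()*Rt).as_rotvec()/np.pi
    return np.round(np.r_[d,w],3)
E
python3 - <<'E'
from h import *
for P,az in(((.25,.53,.32),56),((.36,.32,.33),38),((.46,.13,.33),20),((.53,-.05,.33),20)):print(P,rel(P,az))
E
```

```text
(0.25, 0.53, 0.32) [-0.481 -0.485 -0.443  0.     0.     0.101]
(0.36, 0.32, 0.33) [-1.296 -1.345 -0.493  0.     0.     0.201]
(0.46, 0.13, 0.33) [-2.036 -2.123 -0.493  0.     0.     0.301]
(0.53, -0.05, 0.33) [-2.618 -2.894 -0.493  0.     0.     0.301]
```

Call:
jog_arm:
  plan:
    - {"x":-0.25,"y":-0.25,"z":-0.45,"wz":0.05}
    - {"x":-0.5,"y":-0.5,"z":-0.45,"wz":0.08}
    - {"x":-0.7,"y":-0.7,"z":-0.45,"wz":0.12}
    - {"x":-0.95,"y":-0.98,"z":-0.48,"wz":0.15}
    - {"x":-0.95,"y":-0.98,"z":-0.48,"wz":0.15}
    - {"x":-0.95,"y":-0.98,"z":-0.48,"wz":0.15}
    - {"x":-0.95,"y":-0.98,"z":-0.48,"wz":0.15}
    - {"x":-0.95,"y":-0.98,"z":-0.48,"wz":0.15}
    - {"x":-0.95,"y":-0.98,"z":-0.48,"wz":0.15}
  hand: -1

```text
invalid input at $.plan[0]: expected keys x, y, z, wx, wy, wz
```

```bash
python3 - <<'E'
from h import *
for P,az in(((.38,.22,.33),34),((.46,.08,.33),20),((.53,-.05,.33),20)):print(P,rel(P,az))
E
```

```text
(0.38, 0.22, 0.33) [-1.529 -1.799 -0.493  0.     0.     0.223]
(0.46, 0.08, 0.33) [-2.104 -2.364 -0.493  0.     0.     0.301]
(0.53, -0.05, 0.33) [-2.618 -2.894 -0.493  0.     0.     0.301]
```

All six keys are needed.

Call:
jog_arm:
  plan:
    - {"x":-0.1,"y":-0.1,"z":-0.2,"wx":0,"wy":0,"wz":0.03}
    - {"x":-0.5,"y":-0.5,"z":-0.45,"wx":0,"wy":0,"wz":0.08}
    - {"x":-0.95,"y":-0.98,"z":-0.48,"wx":0,"wy":0,"wz":0.15}
    - {"x":-0.95,"y":-0.98,"z":-0.48,"wx":0,"wy":0,"wz":0.15}
    - {"x":-0.95,"y":-0.98,"z":-0.48,"wx":0,"wy":0,"wz":0.15}
    - {"x":-0.95,"y":-0.98,"z":-0.48,"wx":0,"wy":0,"wz":0.15}
    - {"x":-0.95,"y":-0.98,"z":-0.48,"wx":0,"wy":0,"wz":0.15}
    - {"x":-0.95,"y":-0.98,"z":-0.48,"wx":0,"wy":0,"wz":0.15}
    - {"x":-0.95,"y":-0.98,"z":-0.48,"wx":0,"wy":0,"wz":0.15}
  hand: -1

```text
t: 1.75
eef_pos: [0.3158, 0.4065, 0.3287]
tool_rot: [0.0, 0.368, 0.93, 0.001]
contact_force: [-0.6, 0.8, 0.7]
gripper_width: -0.005
```

```bash
python3 - <<'E'
from h import *
for P,az in(((.46,.08,.33),20),((.53,-.05,.33),20)):print(P,rel(P,az))
E
```

```text
(0.46, 0.08, 0.33) [-1.642e+00 -6.970e-01 -9.000e-03  1.000e-03 -0.000e+00  1.490e-01]
(0.53, -0.05, 0.33) [-2.342e+00 -9.320e-01 -9.000e-03  1.000e-03 -0.000e+00  1.490e-01]
```

Call:
jog_arm:
  plan:
    - {"x":-1,"y":-0.4,"z":0,"wx":0,"wy":0,"wz":0.15}
    - {"x":-1,"y":-0.4,"z":0,"wx":0,"wy":0,"wz":0.15}
    - {"x":-1,"y":-0.4,"z":0,"wx":0,"wy":0,"wz":0.15}
    - {"x":-1,"y":-0.4,"z":0,"wx":0,"wy":0,"wz":0.15}
    - {"x":-1,"y":-0.4,"z":0,"wx":0,"wy":0,"wz":0.15}
    - {"x":-1,"y":-0.4,"z":0,"wx":0,"wy":0,"wz":0.15}
    - {"x":-1,"y":-0.4,"z":0,"wx":0,"wy":0,"wz":0.15}

```text
t: 2.33
eef_pos: [0.4082, 0.2092, 0.3286]
tool_rot: [0.0, 0.577, 0.817, 0.001]
contact_force: [-1.2, 0.4, -0.6]
gripper_width: 0.0
```

```bash
python3 - <<'E'
from h import *
for P,az in(((.46,.08,.33),20),((.53,-.05,.33),20)):print(P,rel(P,az))
E
```

```text
(0.46, 0.08, 0.33) [-0.696  0.027 -0.008  0.001 -0.    -0.002]
(0.53, -0.05, 0.33) [-1.425e+00  1.390e-01 -9.000e-03  1.000e-03 -0.000e+00 -2.000e-03]
```

Call:
jog_arm:
  plan:
    - {"x":-1,"y":0,"z":0,"wx":0,"wy":0,"wz":0}
    - {"x":-1,"y":0,"z":0,"wx":0,"wy":0,"wz":0}
    - {"x":-1,"y":0,"z":0,"wx":0,"wy":0,"wz":0}
    - {"x":-1,"y":0,"z":0,"wx":0,"wy":0,"wz":0}
    - {"x":-1,"y":0,"z":0,"wx":0,"wy":0,"wz":0}
    - {"x":-1,"y":0,"z":0,"wx":0,"wy":0,"wz":0}
    - {"x":-1,"y":0,"z":0,"wx":0,"wy":0,"wz":0}

```text
t: 2.92
eef_pos: [0.4759, 0.0212, 0.3282]
tool_rot: [0.0, 0.577, 0.817, 0.001]
contact_force: [-0.8, 0.2, 0.1]
gripper_width: 0.001
```

```bash
python3 - <<'E'
from h import *
np.set_printoptions(precision=3,suppress=True)
im,K=look("wrist");cv2.imwrite("pics/w.png",im[:,:,::-1])
print(monitor.get_obs()["eef_pos"],ray(K,[320,200]))
import pickle;pickle.dump(K,open("kw.pkl","wb"))
for n in("lip_0","lip_4","frame"):
  for r in finder.place_of("wrist",n)[:9]:
    print(n,round(r["confidence"],2),np.round(r["location"],1),atz(K,r["location"],.145),atz(K,r["location"],.129))
E
```

```text
[0.476 0.023 0.328] (array([0.446, 0.102, 0.471]), array([ 0.104, -0.329, -0.939]))
lip_0 0.97 [370.5 268.2] [ 0.576 -0.08   0.145] [ 0.582 -0.089  0.129]
lip_0 0.95 [376.7 137.9] [0.517 0.078 0.145] [0.52  0.077 0.129]
lip_0 0.87 [376.7 164.3] [0.529 0.051 0.145] [0.533 0.048 0.129]
lip_0 0.85 [382.7  94.2] [0.505 0.123 0.145] [0.508 0.124 0.129]
lip_0 0.8 [372.9 207.8] [ 0.545 -0.001  0.145] [ 0.55  -0.006  0.129]
lip_0 0.74 [366.9 222.5] [ 0.546 -0.021  0.145] [ 0.551 -0.027  0.129]
lip_0 0.68 [372.  186.4] [0.534 0.024 0.145] [0.538 0.02  0.129]
lip_0 0.58 [372.5 250.4] [ 0.568 -0.055  0.145] [ 0.574 -0.063  0.129]
lip_0 0.58 [382.9 120.8] [0.516 0.098 0.145] [0.519 0.098 0.129]
lip_4 0.97 [370.5 268.2] [ 0.576 -0.08   0.145] [ 0.582 -0.089  0.129]
lip_4 0.95 [376.7 137.9] [0.517 0.078 0.145] [0.52  0.077 0.129]
lip_4 0.87 [376.7 164.3] [0.529 0.051 0.145] [0.533 0.048 0.129]
lip_4 0.85 [382.7  94.2] [0.505 0.123 0.145] [0.508 0.124 0.129]
lip_4 0.8 [372.9 207.8] [ 0.545 -0.001  0.145] [ 0.55  -0.006  0.129]
lip_4 0.74 [366.9 222.5] [ 0.546 -0.021  0.145] [ 0.551 -0.027  0.129]
lip_4 0.68 [372.  186.4] [0.534 0.024 0.145] [0.538 0.02  0.129]
lip_4 0.58 [372.5 250.4] [ 0.568 -0.055  0.145] [ 0.574 -0.063  0.129]
lip_4 0.58 [382.9 120.8] [0.516 0.098 0.145] [0.519 0.098 0.129]
frame 0.59 [416.1 166.2] [0.572 0.064 0.145] [0.579 0.062 0.129]
```

View pics/w.png

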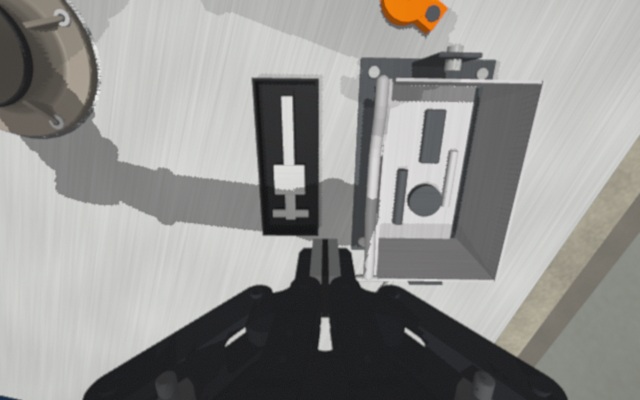

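The wrist view shows the lip bead from (383,80) down to (367,278). The network finds nine marks spread along it, lip_8 at the top and lip_0 at the bottom. I'll fit the lip pose to them and check it against the bead in the other views.

```bash
cat > fit.py <<'E'
from h import *
import pickle
from scipy.optimize import least_squares as ls
np.set_printoptions(precision=4,suppress=True)
S=np.array([-110,-82.5,-55,-27.5,0,27.5,55,82.5,110])/1e3; Z=np.array([16,13.2,4,0,0,0,4,13.2,16])/1e3
def lip(p,z=.129):
    x,y,a=p[:3]; return np.c_[x-np.sin(a)*S,y+np.cos(a)*S,z+Z]
K=pickle.load(open("kw.pkl","rb"))
U=np.array([[370.5,268.2],[372.5,250.4],[366.9,222.5],[372.9,207.8],[372,186.4],[376.7,164.3],[376.7,137.9],[382.9,120.8],[382.7,94.2]])
if __name__=="__main__":
    r=ls(lambda p:(proj(K,lip(p))-U).ravel(),[.542,.012,.35],loss="soft_l1")
    r2=ls(lambda p:(proj(K,lip(p,p[3]))-U).ravel(),[.542,.012,.35,.129],loss="soft_l1")
    print(r.x,np.degrees(r.x[2]),r2.x); print((r.fun.reshape(9,2)))
    L=lip(r.x);print(L[[0,4,8]])
    out=[]
    for c,f,s in(("wrist","w",(340,60)),("top","a",(240,140)),("side","b",(220,140))):
        Kc=K if c=="wrist" else cams.get_calibration(c); im=cv2.resize(cv2.imread(f"pics/{f}.png"),None,fx=4,fy=4,interpolation=cv2.INTER_CUBIC)
        for u in proj(Kc,L): cv2.circle(im,tuple(int(v) for v in u*4+1.5),3,(0,0,255),-1)
        w,h=(60,230) if c=="wrist" else (150,140)
        cr=im[s[1]*4:(s[1]+h)*4,s[0]*4:(s[0]+w)*4]; out.append(cv2.resize(cr,(int(cr.shape[1]*560/cr.shape[0]),560)))
    o=np.hstack(out)[:, :]; o=cv2.resize(o,(800,int(o.shape[0]*800/o.shape[1])));cv2.imwrite("pics/fit.png",o)
E
python3 fit.py
```

```text
[0.5404 0.0212 0.3343] 19.156144651088436 [0.5422 0.0199 0.3331 0.1226]
[[-0.0584  1.783 ]
 [-1.0821 -0.0083]
 [ 4.7388  5.4283]
 [-0.3978 -0.878 ]
 [ 1.9125 -0.1223]
 [-1.3053  0.2803]
 [ 0.8504  4.377 ]
 [-2.1627 -2.2089]
 [ 0.4082 -2.0135]]
[[ 0.5765 -0.0827  0.145 ]
 [ 0.5404  0.0212  0.129 ]
 [ 0.5043  0.1251  0.145 ]]
```

View pics/fit.png

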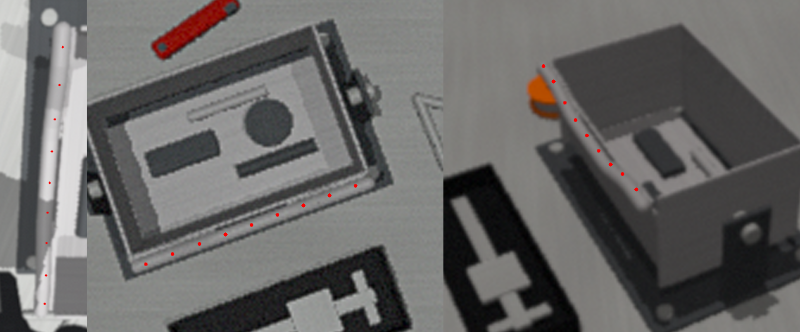

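The points sit on the bead's line, but they look a few mm too far along +y. I'll check the bead's ends.

```bash
python3 - <<'E'
from fit import *
out=[]
Ks={"w":K,"b":cams.get_calibration("side"),"a":cams.get_calibration("top")}
p=[.5404,.0212,.3343]
a=p[2]
for f in "wba":
    im=cv2.imread(f"pics/{f}.png")
    for s in(-1,1):
        e=np.array([p[0]-np.sin(a)*.125*s,p[1]+np.cos(a)*.125*s,.138])
        u=proj(Ks[f],e)[0]; x,y=int(u[0])-16,int(u[1])-16
        t=cv2.resize(im[y:y+32,x:x+32],(256,256),interpolation=cv2.INTER_CUBIC)
        cv2.putText(t,f"{f}{s} {x},{y}",(3,250),0,.5,(0,255,255))
        # ticks every 5mm along bead: s from 110 to 140
        for k in range(-3,4):
            q=e+np.array([-np.sin(a),np.cos(a),0])*.005*k; v=(proj(Ks[f],q)[0]-[x,y]+.5)*8
            cv2.circle(t,(int(v[0]),int(v[1])),2,(0,0,255) if k else (0,255,0),-1)
        out.append(t)
cv2.imwrite("pics/e.png",np.vstack([np.hstack(out[::2]),np.hstack(out[1::2])]))
E
```

```text
(no output)
```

View pics/e.png

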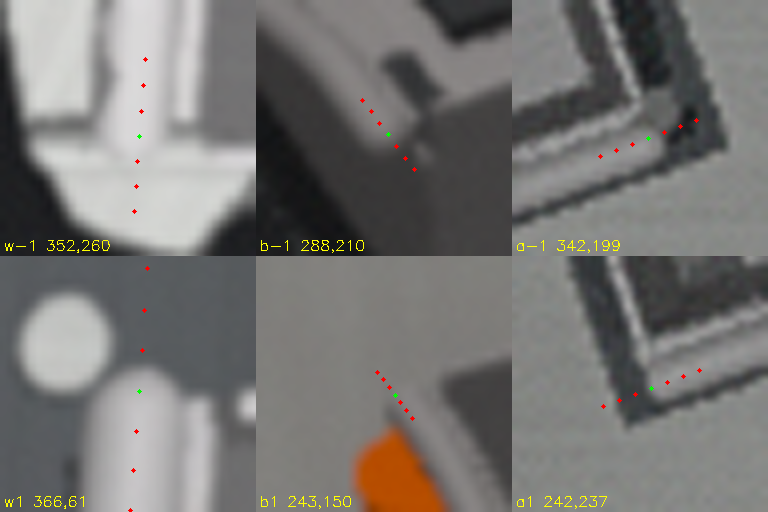

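The bead ends agree within about 2 mm in all three views: middle ≈ (0.541, 0.020), yaw 19.2°. Next is the approach above lip_0.

```bash
cat > path.py <<'E'
from fit import *
from scipy.interpolate import PchipInterpolator as PI
M=np.array([.541,.020]);A=19.2;a=np.radians(A);ey=np.array([-np.sin(a),np.cos(a)])
_s=np.array([0,37,55,82.5,97,125]);h0=PI(_s,[0,0,4,13.2,16,16])
def top(s): # mm: highest bead under a 22 mm wide finger
    return max(float(h0(min(abs(s+d),125))) for d in np.linspace(-11,11,23))
def P(s,dz): q=M+ey*s/1e3; return [*q,.129+(top(s)+dz)/1e3]
E
python3 - <<'E'
from path import *
print(rel(P(-112,60),A),rel(P(-112,12),A))
E
```

```text
[-0.688  0.297  0.615  0.001 -0.     0.003] [-0.689  0.296  0.855  0.001 -0.     0.003]
```

Call:
jog_arm:
  plan:
    - {"x":-0.69,"y":0.297,"z":0.3,"wx":0,"wy":0,"wz":0.003}
    - {"x":-0.69,"y":0.297,"z":0.4,"wx":0,"wy":0,"wz":0.003}
    - {"x":-0.69,"y":0.297,"z":0.5,"wx":0,"wy":0,"wz":0.003}
    - {"x":-0.69,"y":0.297,"z":0.6,"wx":0,"wy":0,"wz":0.003}
    - {"x":-0.69,"y":0.297,"z":0.7,"wx":0,"wy":0,"wz":0.003}
    - {"x":-0.69,"y":0.297,"z":0.8,"wx":0,"wy":0,"wz":0.003}
    - {"x":-0.69,"y":0.297,"z":0.855,"wx":0,"wy":0,"wz":0.003}
    - {"x":-0.69,"y":0.297,"z":0.855,"wx":0,"wy":0,"wz":0.003}
    - {"x":-0.69,"y":0.297,"z":0.855,"wx":0,"wy":0,"wz":0.003}
    - {"x":-0.69,"y":0.297,"z":0.855,"wx":0,"wy":0,"wz":0.003}
    - {"x":-0.69,"y":0.297,"z":0.855,"wx":0,"wy":0,"wz":0.003}

```text
t: 4.03
eef_pos: [0.5792, -0.0852, 0.1591]
tool_rot: [0.001, 0.578, 0.816, 0.003]
contact_force: [-0.0, -0.6, 0.8]
gripper_width: -0.002
```

```bash
python3 - <<'E'
from path import *
im,K=look("wrist");im2,_=look("side")
print(rel(P(-112,0),A),rel(P(-112,-5),A),[monitor.get_obs()[k] for k in("eef_pos","contact_force")])
cv2.imwrite("pics/c.png",np.hstack([cv2.resize(im[150:350,220:420],(400,400)),cv2.resize(im2[140:260,240:360],(400,400))])[:,:,::-1])
E
```

```text
[ 0.    -0.006  0.068  0.002 -0.     0.001] [ 0.    -0.006  0.093  0.002 -0.     0.001] [array([ 0.5789, -0.0855,  0.1587]), array([ 0.4011, -0.4148, -0.362 ])]
```

View pics/c.png

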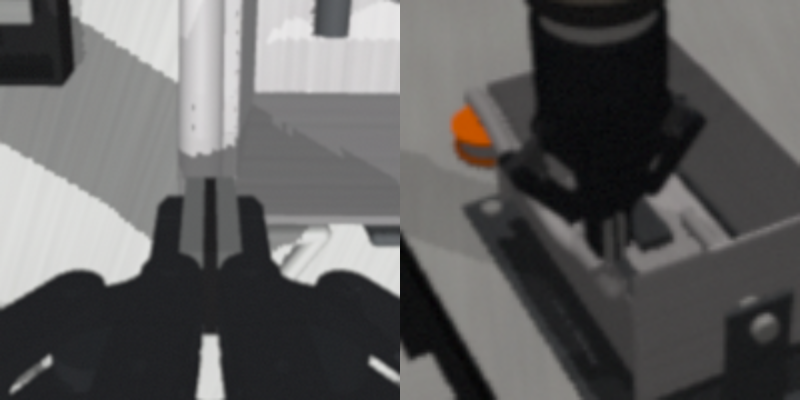

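The fingertips are over the bead's -y end, about 2 mm towards the wall side. Descending gently.

Call:
jog_arm:
  plan:
    - {"x":0,"y":-0.015,"z":0.03,"wx":0,"wy":0,"wz":0}
    - {"x":0,"y":-0.015,"z":0.05,"wx":0,"wy":0,"wz":0}
    - {"x":0,"y":-0.015,"z":0.06,"wx":0,"wy":0,"wz":0}
    - {"x":0,"y":-0.015,"z":0.07,"wx":0,"wy":0,"wz":0}
    - {"x":0,"y":-0.015,"z":0.08,"wx":0,"wy":0,"wz":0}
    - {"x":0,"y":-0.015,"z":0.09,"wx":0,"wy":0,"wz":0}
    - {"x":0,"y":-0.015,"z":0.09,"wx":0,"wy":0,"wz":0}
    - {"x":0,"y":-0.015,"z":0.09,"wx":0,"wy":0,"wz":0}

```text
t: 4.8
eef_pos: [0.576, -0.0866, 0.1405]
tool_rot: [0.001, 0.578, 0.816, 0.002]
contact_force: [-1.3, -0.7, 2.3]
gripper_width: 0.001
```

```bash
python3 - <<'E'
from path import *
F=[]
for c in("top","wrist")*3:
    im=cams.read_camera(c);F.append(monitor.get_obs()["contact_force"])
print(np.array(F).round(2),monitor.get_obs()["eef_pos"])
E
```

```text
[[-2.22 -0.59  1.72]
 [-1.88  0.06  1.91]
 [-1.51 -0.62  1.79]
 [-1.61 -1.15  2.54]
 [-0.54 -0.8   3.01]
 [-1.8  -0.9   2.3 ]] [ 0.5761 -0.0866  0.1408]
```

Contact shows about 2.2 N, which matches the spring figures at 4–5 mm depth. Working out the stroke.

```bash
cat > step.py <<'E'
import sys
from path import *
M-=np.array([np.cos(a),np.sin(a)])*.003
s0,s1,n=map(float,sys.argv[1:4])
o=monitor.get_obs();s=(o["eef_pos"][:2]-M)@ey*1e3
print("s",s.round(1),"z-top",((o["eef_pos"][2]-.129)*1e3-top(s)).round(1),o["contact_force"].round(1))
for s in np.linspace(s0,s1,int(n)):print(round(s,1),rel(P(s,-5),A))
E
python3 step.py -106 -40 12
```

```text
s -112.2 z-top -4.2 [-1.8 -0.9  2.3]
-106.0 [ 0.031 -0.005  0.004  0.002 -0.     0.001]
-100.0 [ 0.061 -0.005  0.004  0.002 -0.     0.001]
-94.0 [ 0.091 -0.005  0.004  0.002 -0.     0.001]
-88.0 [ 0.121 -0.005  0.004  0.002 -0.     0.001]
-82.0 [ 0.151 -0.005  0.006  0.002 -0.     0.001]
-76.0 [ 0.181 -0.005  0.012  0.002 -0.     0.001]
-70.0 [ 0.211 -0.005  0.02   0.002 -0.     0.001]
-64.0 [ 0.241 -0.005  0.029  0.002 -0.     0.001]
-58.0 [ 0.271 -0.005  0.04   0.002 -0.     0.001]
-52.0 [ 0.301 -0.005  0.051  0.002 -0.     0.001]
-46.0 [ 0.331 -0.005  0.061  0.002 -0.     0.001]
-40.0 [ 0.361 -0.005  0.07   0.002 -0.     0.001]
```

Call:
jog_arm:
  plan:
    - {"x":0.03,"y":-0.005,"z":0.004,"wx":0,"wy":0,"wz":0}
    - {"x":0.06,"y":-0.005,"z":0.004,"wx":0,"wy":0,"wz":0}
    - {"x":0.09,"y":-0.005,"z":0.004,"wx":0,"wy":0,"wz":0}
    - {"x":0.12,"y":-0.005,"z":0.004,"wx":0,"wy":0,"wz":0}
    - {"x":0.15,"y":-0.005,"z":0.006,"wx":0,"wy":0,"wz":0}
    - {"x":0.18,"y":-0.005,"z":0.012,"wx":0,"wy":0,"wz":0}
    - {"x":0.21,"y":-0.005,"z":0.02,"wx":0,"wy":0,"wz":0}
    - {"x":0.24,"y":-0.005,"z":0.03,"wx":0,"wy":0,"wz":0}
    - {"x":0.27,"y":-0.005,"z":0.04,"wx":0,"wy":0,"wz":0}
    - {"x":0.3,"y":-0.005,"z":0.05,"wx":0,"wy":0,"wz":0}
    - {"x":0.33,"y":-0.005,"z":0.06,"wx":0,"wy":0,"wz":0}
    - {"x":0.36,"y":-0.005,"z":0.07,"wx":0,"wy":0,"wz":0}

```text
t: 6.1
eef_pos: [0.5511, -0.0184, 0.1266]
tool_rot: [0.001, 0.578, 0.816, 0.002]
contact_force: [0.6, -0.4, 0.8]
gripper_width: -0.001
```

```bash
python3 step.py -36 30 12
```

```text
s -39.6 z-top -5.2 [ 0.6 -0.4  0.8]
-36.0 [ 0.018  0.     0.004  0.002 -0.     0.001]
-30.0 [ 0.048  0.     0.011  0.002 -0.     0.001]
-24.0 [ 0.078  0.     0.013  0.002 -0.     0.001]
-18.0 [ 0.108  0.     0.013  0.002 -0.     0.001]
-12.0 [ 0.138  0.001  0.013  0.002 -0.     0.001]
-6.0 [ 0.168  0.001  0.013  0.002 -0.     0.001]
0.0 [ 0.198  0.001  0.013  0.002 -0.     0.001]
6.0 [ 0.228  0.001  0.013  0.002 -0.     0.001]
12.0 [ 0.258  0.001  0.013  0.002 -0.     0.001]
18.0 [ 0.288  0.001  0.013  0.002 -0.     0.001]
24.0 [ 0.318  0.001  0.013  0.002 -0.     0.001]
30.0 [ 0.348  0.001  0.012  0.002 -0.     0.001]
```

```bash
python3 - <<'E'
from path import *
F=[]
for c in("side","wrist")*5:
    im=cams.read_camera(c);F.append(monitor.get_obs()["contact_force"])
    if c=="side":im2=im
    else: w=im
print(np.mean(F,0).round(2),np.std(F,0).round(2),monitor.get_obs()["eef_pos"])
cv2.imwrite("pics/d.png",np.hstack([cv2.resize(w[150:350,220:420],(400,400)),cv2.resize(im2[140:260,240:360],(400,400))])[:,:,::-1])
E
```

```text
[-0.44  0.98  1.16] [0.37 0.42 0.48] [ 0.5514 -0.0191  0.1269]
```

View pics/d.png

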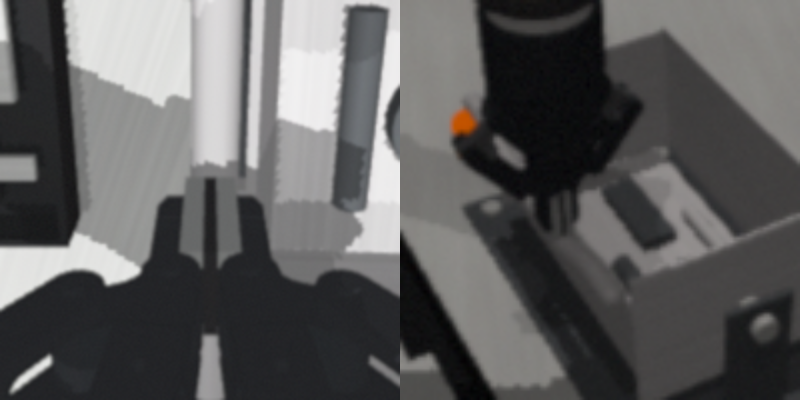

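The contact here reads only about 1.2 N, so I can't be sure contact held down the slope. Going back over it is harmless, so I'll retrace to mark 2 and sweep again a little deeper (8 mm, about 5° tilt).

```bash
sed -i 's/P(s,-5)/P(s,-8)/' step.py; python3 step.py -40 -106 12
```

```text
s -40.3 z-top -5.1 [-0.4  1.1  0.5]
-40.0 [ 0.002 -0.     0.015  0.002 -0.     0.001]
-46.0 [-0.028 -0.     0.007  0.002 -0.     0.001]
-52.0 [-0.058 -0.    -0.003  0.002 -0.     0.001]
-58.0 [-0.088 -0.    -0.015  0.002 -0.     0.001]
-64.0 [-0.118 -0.    -0.026  0.002 -0.     0.001]
-70.0 [-0.148 -0.    -0.035  0.002 -0.     0.001]
-76.0 [-0.178 -0.    -0.043  0.002 -0.     0.001]
-82.0 [-0.208 -0.    -0.049  0.002 -0.     0.001]
-88.0 [-0.238 -0.    -0.051  0.002 -0.     0.001]
-94.0 [-0.268 -0.    -0.051  0.002 -0.     0.001]
-100.0 [-0.298 -0.    -0.051  0.002 -0.     0.001]
-106.0 [-0.328 -0.    -0.051  0.002 -0.     0.001]
```

Call:
jog_arm:
  plan:
    - {"x":-0.03,"y":0,"z":0.003,"wx":0,"wy":0,"wz":0}
    - {"x":-0.06,"y":0,"z":-0.003,"wx":0,"wy":0,"wz":0}
    - {"x":-0.09,"y":0,"z":-0.015,"wx":0,"wy":0,"wz":0}
    - {"x":-0.12,"y":0,"z":-0.026,"wx":0,"wy":0,"wz":0}
    - {"x":-0.15,"y":0,"z":-0.035,"wx":0,"wy":0,"wz":0}
    - {"x":-0.18,"y":0,"z":-0.043,"wx":0,"wy":0,"wz":0}
    - {"x":-0.21,"y":0,"z":-0.049,"wx":0,"wy":0,"wz":0}
    - {"x":-0.24,"y":0,"z":-0.051,"wx":0,"wy":0,"wz":0}
    - {"x":-0.27,"y":0,"z":-0.051,"wx":0,"wy":0,"wz":0}
    - {"x":-0.3,"y":0,"z":-0.051,"wx":0,"wy":0,"wz":0}
    - {"x":-0.33,"y":0,"z":-0.051,"wx":0,"wy":0,"wz":0}
    - {"x":-0.34,"y":0,"z":-0.051,"wx":0,"wy":0,"wz":0}

```text
t: 7.6
eef_pos: [0.5742, -0.0847, 0.1371]
tool_rot: [0.001, 0.579, 0.815, 0.002]
contact_force: [-1.0, 0.7, 2.6]
gripper_width: -0.0
```

```bash
python3 step.py -102 -47 12
```

```text
s -109.8 z-top -7.9 [-1.   0.7  2.6]
-102.0 [ 0.039  0.     0.     0.002 -0.     0.   ]
-97.0 [ 0.064  0.     0.     0.002 -0.     0.   ]
-92.0 [ 0.089  0.     0.     0.002 -0.     0.   ]
-87.0 [ 0.114  0.001  0.     0.002 -0.     0.   ]
-82.0 [ 0.139  0.001  0.002  0.002 -0.     0.   ]
-77.0 [ 0.164  0.001  0.007  0.002 -0.     0.   ]
-72.0 [ 0.189  0.001  0.014  0.002 -0.     0.   ]
-67.0 [ 0.214  0.     0.021  0.002 -0.     0.   ]
-62.0 [ 0.239  0.     0.029  0.002 -0.     0.   ]
-57.0 [ 0.264  0.     0.038  0.002 -0.     0.   ]
-52.0 [ 0.289  0.     0.048  0.002 -0.     0.   ]
-47.0 [ 0.314  0.     0.056  0.002 -0.     0.   ]
```

Call:
jog_arm:
  plan:
    - {"x":0.04,"y":0,"z":0,"wx":0,"wy":0,"wz":0}
    - {"x":0.065,"y":0,"z":0,"wx":0,"wy":0,"wz":0}
    - {"x":0.09,"y":0,"z":0,"wx":0,"wy":0,"wz":0}
    - {"x":0.115,"y":0,"z":0,"wx":0,"wy":0,"wz":0}
    - {"x":0.14,"y":0,"z":0.002,"wx":0,"wy":0,"wz":0}
    - {"x":0.165,"y":0,"z":0.007,"wx":0,"wy":0,"wz":0}
    - {"x":0.19,"y":0,"z":0.014,"wx":0,"wy":0,"wz":0}
    - {"x":0.215,"y":0,"z":0.022,"wx":0,"wy":0,"wz":0}
    - {"x":0.24,"y":0,"z":0.03,"wx":0,"wy":0,"wz":0}
    - {"x":0.265,"y":0,"z":0.039,"wx":0,"wy":0,"wz":0}
    - {"x":0.29,"y":0,"z":0.048,"wx":0,"wy":0,"wz":0}
    - {"x":0.315,"y":0,"z":0.057,"wx":0,"wy":0,"wz":0}

```text
t: 8.6
eef_pos: [0.5532, -0.0247, 0.1254]
tool_rot: [0.001, 0.579, 0.815, 0.002]
contact_force: [1.4, -0.5, 2.1]
gripper_width: -0.0
```

```bash
python3 step.py -40 15 12
```

```text
s -46.2 z-top -8.2 [ 1.4 -0.5  2.1]
-40.0 [ 0.031  0.001  0.008  0.002 -0.     0.   ]
-35.0 [ 0.056  0.001  0.015  0.002 -0.     0.   ]
-30.0 [ 0.081  0.001  0.02   0.002 -0.     0.   ]
-25.0 [ 0.106  0.001  0.022  0.002 -0.     0.   ]
-20.0 [ 0.131  0.001  0.022  0.002 -0.     0.   ]
-15.0 [ 0.156  0.001  0.022  0.002 -0.     0.   ]
-10.0 [ 0.181  0.001  0.022  0.002 -0.     0.   ]
-5.0 [ 0.206  0.001  0.022  0.002 -0.     0.   ]
0.0 [ 0.231  0.001  0.022  0.002 -0.     0.   ]
5.0 [ 0.256  0.001  0.022  0.002 -0.     0.   ]
10.0 [ 0.281  0.001  0.022  0.002 -0.     0.   ]
15.0 [ 0.306  0.001  0.022  0.002 -0.     0.   ]
```

Call:
jog_arm:
  plan:
    - {"x":0.03,"y":0,"z":0.008,"wx":0,"wy":0,"wz":0}
    - {"x":0.055,"y":0,"z":0.015,"wx":0,"wy":0,"wz":0}
    - {"x":0.08,"y":0,"z":0.02,"wx":0,"wy":0,"wz":0}
    - {"x":0.105,"y":0,"z":0.022,"wx":0,"wy":0,"wz":0}
    - {"x":0.13,"y":0,"z":0.022,"wx":0,"wy":0,"wz":0}
    - {"x":0.155,"y":0,"z":0.022,"wx":0,"wy":0,"wz":0}
    - {"x":0.18,"y":0,"z":0.022,"wx":0,"wy":0,"wz":0}
    - {"x":0.205,"y":0,"z":0.022,"wx":0,"wy":0,"wz":0}
    - {"x":0.23,"y":0,"z":0.022,"wx":0,"wy":0,"wz":0}
    - {"x":0.255,"y":0,"z":0.022,"wx":0,"wy":0,"wz":0}
    - {"x":0.28,"y":0,"z":0.022,"wx":0,"wy":0,"wz":0}
    - {"x":0.305,"y":0,"z":0.022,"wx":0,"wy":0,"wz":0}

```text
t: 9.6
eef_pos: [0.533, 0.0334, 0.1211]
tool_rot: [0.001, 0.579, 0.815, 0.002]
contact_force: [1.2, -1.2, 2.2]
gripper_width: -0.0
```

```bash
python3 step.py 20 75 12
```

```text
s 15.3 z-top -7.9 [ 1.2 -1.2  2.2]
20.0 [ 0.024  0.001  0.     0.002 -0.     0.   ]
25.0 [ 0.049  0.001  0.     0.002 -0.     0.   ]
30.0 [ 0.074  0.001 -0.001  0.002 -0.     0.   ]
35.0 [ 0.099  0.001 -0.007  0.002 -0.     0.   ]
40.0 [ 0.124  0.001 -0.014  0.002 -0.     0.   ]
45.0 [ 0.149  0.001 -0.021  0.002 -0.     0.   ]
50.0 [ 0.174  0.001 -0.029  0.002 -0.     0.   ]
55.0 [ 0.199  0.001 -0.038  0.002 -0.     0.   ]
60.0 [ 0.224  0.001 -0.047  0.002 -0.     0.   ]
65.0 [ 0.249  0.001 -0.056  0.002 -0.     0.   ]
70.0 [ 0.274  0.001 -0.064  0.002 -0.     0.   ]
75.0 [ 0.299  0.001 -0.07   0.002 -0.     0.   ]
```

Call:
jog_arm:
  plan:
    - {"x":0.025,"y":0,"z":0,"wx":0,"wy":0,"wz":0}
    - {"x":0.05,"y":0,"z":0,"wx":0,"wy":0,"wz":0}
    - {"x":0.075,"y":0,"z":-0.001,"wx":0,"wy":0,"wz":0}
    - {"x":0.1,"y":0,"z":-0.006,"wx":0,"wy":0,"wz":0}
    - {"x":0.125,"y":0,"z":-0.013,"wx":0,"wy":0,"wz":0}
    - {"x":0.15,"y":0,"z":-0.02,"wx":0,"wy":0,"wz":0}
    - {"x":0.175,"y":0,"z":-0.028,"wx":0,"wy":0,"wz":0}
    - {"x":0.2,"y":0,"z":-0.037,"wx":0,"wy":0,"wz":0}
    - {"x":0.225,"y":0,"z":-0.046,"wx":0,"wy":0,"wz":0}
    - {"x":0.25,"y":0,"z":-0.055,"wx":0,"wy":0,"wz":0}
    - {"x":0.275,"y":0,"z":-0.063,"wx":0,"wy":0,"wz":0}
    - {"x":0.3,"y":0,"z":-0.07,"wx":0,"wy":0,"wz":0}

```text
t: 10.6
eef_pos: [0.5129, 0.0905, 0.1353]
tool_rot: [0.001, 0.579, 0.815, 0.002]
contact_force: [1.3, -1.0, 1.6]
gripper_width: -0.0
```

```bash
python3 step.py 80 112 8
```

```text
s 75.8 z-top -8.0 [ 1.3 -1.   1.6]
80.0 [ 0.021  0.002 -0.005  0.002 -0.     0.   ]
84.6 [ 0.044  0.002 -0.008  0.002 -0.     0.   ]
89.1 [ 0.067  0.002 -0.009  0.002 -0.     0.   ]
93.7 [ 0.09   0.002 -0.009  0.002 -0.     0.   ]
98.3 [ 0.112  0.002 -0.008  0.002 -0.     0.   ]
102.9 [ 0.135  0.002 -0.008  0.002 -0.     0.   ]
107.4 [ 0.158  0.002 -0.008  0.002 -0.     0.   ]
112.0 [ 0.181  0.002 -0.008  0.002 -0.     0.   ]
```

Call:
jog_arm:
  plan:
    - {"x":0.02,"y":0,"z":-0.005,"wx":0,"wy":0,"wz":0}
    - {"x":0.045,"y":0,"z":-0.008,"wx":0,"wy":0,"wz":0}
    - {"x":0.07,"y":0,"z":-0.008,"wx":0,"wy":0,"wz":0}
    - {"x":0.09,"y":0,"z":-0.008,"wx":0,"wy":0,"wz":0}
    - {"x":0.11,"y":0,"z":-0.008,"wx":0,"wy":0,"wz":0}
    - {"x":0.135,"y":0,"z":-0.008,"wx":0,"wy":0,"wz":0}
    - {"x":0.16,"y":0,"z":-0.008,"wx":0,"wy":0,"wz":0}
    - {"x":0.175,"y":0,"z":-0.008,"wx":0,"wy":0,"wz":0}
    - {"x":0.18,"y":0,"z":-0.008,"wx":0,"wy":0,"wz":0}
    - {"x":0.18,"y":0,"z":-0.008,"wx":0,"wy":0,"wz":0}
    - {"x":0.18,"y":0,"z":-0.008,"wx":0,"wy":0,"wz":0}

```text
t: 11.52
eef_pos: [0.5009, 0.1251, 0.1369]
tool_rot: [0.001, 0.579, 0.815, 0.002]
contact_force: [0.2, 1.1, 2.7]
gripper_width: -0.001
```

```bash
python3 step.py 112 112 1;  python3 - <<'E'
from path import *
F=[]
for c in("side","wrist")*3:
    im=cams.read_camera(c);F.append(monitor.get_obs()["contact_force"])
print(np.mean(F,0).round(2))
E
```

```text
s 112.5 z-top -8.1 [0.2 1.1 2.7]
112.0 [-0.002  0.002 -0.001  0.002 -0.     0.   ]
[-0.88  1.41  2.16]
```

I'm in contact at the pulley end at about 2.2 N. Lifting off slowly.

Call:
jog_arm:
  plan:
    - {"x":0,"y":0,"z":-0.015,"wx":0,"wy":0,"wz":0}
    - {"x":0,"y":0,"z":-0.03,"wx":0,"wy":0,"wz":0}
    - {"x":0,"y":0,"z":-0.045,"wx":0,"wy":0,"wz":0}
    - {"x":0,"y":0,"z":-0.06,"wx":0,"wy":0,"wz":0}
    - {"x":0,"y":0,"z":-0.1,"wx":0,"wy":0,"wz":0}
    - {"x":0,"y":0,"z":-0.2,"wx":0,"wy":0,"wz":0}
    - {"x":0,"y":0,"z":-0.35,"wx":0,"wy":0,"wz":0}
    - {"x":0,"y":0,"z":-0.55,"wx":0,"wy":0,"wz":0}
    - {"x":0,"y":0,"z":-0.75,"wx":0,"wy":0,"wz":0}
    - {"x":0,"y":0,"z":-0.75,"wx":0,"wy":0,"wz":0}
    - {"x":0,"y":0,"z":-0.75,"wx":0,"wy":0,"wz":0}
    - {"x":0,"y":0,"z":-0.75,"wx":0,"wy":0,"wz":0}

```text
t: 12.82
eef_pos: [0.5, 0.1243, 0.2871]
tool_rot: [0.001, 0.579, 0.815, 0.002]
contact_force: [-0.1, -0.3, -0.4]
gripper_width: -0.004
```

```bash
python3 - <<'E'
from path import *
im,K2=look("side"); b=cv2.imread("pics/b.png")
cv2.imwrite("pics/z.png",np.hstack([cv2.resize(b[130:400,200:450],(400,432)),cv2.resize(im[130:400,200:450,::-1],(400,432))]))
print(monitor.get_obs()["contact_force"])
E
```

```text
[-0.6298  0.2691 -0.6425]
```

View pics/z.png

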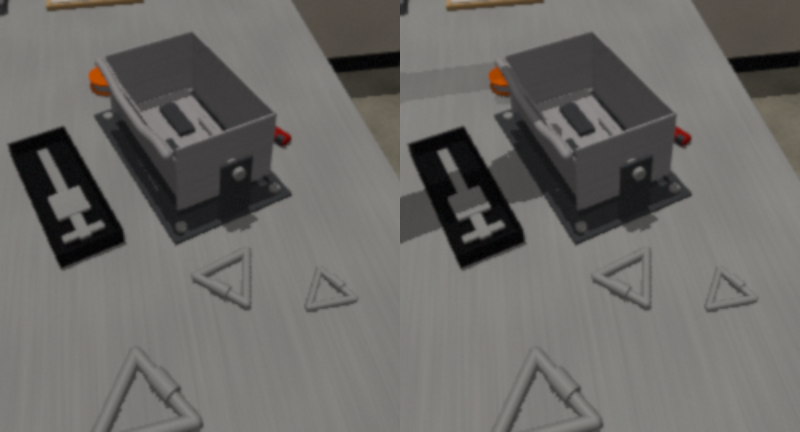

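The before and after views match: the bin is level, all the loose hardware is where it was, and the hand is clear at z 0.287. Handing in.

```bash
python3 -c "
from station import bot
print(bot.hand_in())"
```

```text
the job is handed in; nothing more can be done
None
```

I ran the shut fingertips along the top of the lip from the maillon end to the pulley end, then lifted off and handed in at about 13 s of the 48 s allowed. No verdict was reported.

- **Contact:** the first pass, at about 5 mm depth, read only about 1.2 N partway along, around mark 3–4. I couldn't be sure contact had held down that slope. I went back to the maillon end and redid the stroke at about 8 mm depth, roughly 5° of tilt. On that second pass the force read 1.6–2.7 N at every point I checked. I only read it at the end of each move, not continuously.
- **Force against the spring figures:** at 8 mm depth the readings were slightly below the roughly 3 N the given figures predict. I did not pin down why; it could be trunnion friction or the few millimetres of uncertainty in where I placed the lip.
- **Lip position:** the networks' marks, with single-point scatter up to 5 px, and the bead ends in three views agreed to about 2 mm along the lip.
- **Final state:** the last side picture matches the one from the start. The bin is level and the hardware in view is where it lay. The force reading is back to zero within noise, with the hand about 14 cm above the lip.

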